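Wedge the rocking drawer chest

TASK

The little drawer chest on the goldsmith's bench rocks because its front right foot (nearest the robot, on the robot's right) is worn short. With your fingertips push the blue wedge along the bench, thin end first, under that foot until the chest no longer rocks, and test it by pressing firmly straight down on the top of the chest over that foot; the program finishes while still holding that corner pressed down, with the chest steady and level. Do not pick up the wedge or the chest, do not shove the chest out of its place, and leave everything else as it is.

Things in the scene. Friction and masses are not known exactly. Their poses are not given: they have to be found in the camera images.
- chest: low flat dark wooden chest of six small drawers with brass knobs, 170 deep (x) x 240 wide (y) x 60 high, about 2 kg, loose on the bench. Origin: centre of its footprint at bench level; x points from its front (drawers, facing the robot) to its back, y to the robot's left. Flat lid board overhanging 3 mm all round; body starts 12 above the bench, on four black rubber feet 14 across
- chest_foot (a point): point of the chest at bench level straight below the centre of the worn foot, 70 before and 105 right of the chest's origin (15 behind its front face). Three feet are 12 high; this one is 4.5 to 8 shorter (not known) and hangs clear of the bench. A few N down on the corner above rock the chest on the diagonal of the two neighbouring feet until this foot meets the bench
- chest_corner (a point): point on the flat top of the chest, 60 mm above the bench, straight over the worn foot (15 mm from the front face, 15 mm from the right side): where to press
- wedge: blue hard-plastic wedge lying flat and loose on the bench before the chest, 120 long (x), 44 wide (y), about 50 g; slope on top, from 2 thick at the thin end (+x) up to 17 at the upright heel (-x), 1 in 8. Origin: middle of its underside. It slides easily until the lower edge of the worn foot meets the slope, then goes hard: well under 1 N rises to several N within a few mm of travel
- wedge_tip (a point): middle of the wedge's thin end, 1 mm above the bench
- wedge_heel (a point): middle of the wedge's heel face (44 wide, 17 high), 8.5 mm above its underside
- stone_dish: square steel dish, 62 x 62 x 14 mm, with loose-looking stones fixed in it, standing on the chest's top towards the back; origin under its centre. To be left there
- pliers: red-handled pliers lying on the bench to the left of the wedge, about 160 long, 50 wide, 12 high; origin at the rivet, x to the jaws. To be left alone
- cutters: red-handled cutters lying at the left of the bench, about 145 long, 50 wide, 12 high; origin at the rivet, x to the jaws. To be left alone
- findings_jar: clear round jar with a black cap, 44 across, 55 high, standing left of the chest; origin under its centre. To be left alone
- bench_block: square steel block, 65 x 65 x 20 mm, lying right of the chest; origin under its centre. To be left alone
- hammer: hammer with a wooden handle, 220 long, lying at the right of the bench; x from handle to head. To be left alone
- tray: steel tray of stones, 120 x 85 x 16 mm, at the left of the bench; origin under its centre. To be left alone
Not all that is in view belongs to the job. Several things have the shape of the wedge; the one meant has the colours described above.

How it is judged (in metres and radians):
On the way:
1. the wedge is pushed with its thin end under the worn foot (x of chest_foot in the frame of wedge between -0.03 and 0.054 m and y of chest_foot in the frame of wedge between -0.022 and 0.022 m), for 0.1 s.
At the end, for the whole second after the job is handed in: The wedge bears the worn foot, whose centre is over the wedge (6 mm or more from the thin end); the fingers press on the top within 40 mm of the corner point with over 4 N (6 to 10 N is good), and so pressed the chest rests within 0.012 rad of level and 20 mm of its place (all of step 1 and contact force between the fingers and chest above 4 N and horizontal distance between the grasp point and chest_corner below 0.04 m and z of the grasp point in the frame of chest above 0.055 m and contact force between wedge and chest above 0.5 N and angle between chest's own z axis and vertical below 0.012 rad and linear speed of each of chest, wedge below 0.01 m/s and distance of chest from where it was at the start of the episode below 0.02 m); the arm keeps its last pose, push and grip.
It fails at once if the wedge is picked up off the bench or tipped over (height (world z) of wedge above 0.012 m or angle between wedge's own z axis and vertical above 0.5 rad).
It fails at once if the chest is lifted or tipped (height (world z) of chest above 0.012 m or angle between chest's own z axis and vertical above 0.2 rad).
It fails at once if the chest is shoved more than 25 mm out of its place (distance of chest from where it was at the start of the episode above 0.025 m).
It fails at once if something else is disturbed (moved more than 25 mm) (distance of any of pliers, cutters, stone_dish, findings_jar, bench_block, hammer, tray from where it was at the start of the episode above 0.025 m).
It also fails if it takes over 64 s, if anything falls off the work surface, if the arm or the gripper's body presses on something with over 40 N, if the wrist force passes 120 N, or if a joint passes its speed limit or range.

ROBOT

A 6-joint arm with a two-finger parallel gripper is mounted at the origin on the work surface. World frame = base frame: x ahead of the robot, y to its left, z up, the work surface at z = 0. Lengths are in mm, angles in rad, forces in N, time in s.
With the tool pointing down it reaches from about 300 to 775 mm from the base axis. Payload 14.6 kg.
Tool frame: the origin (TCP) lies midway between the tips of the shut fingers; the grasp point (between the pads) lies 19 mm behind it; z points along the fingers, y is the line along which they close (so a half turn about z gives the same grasp; the last joint's range is limited). The gripper opens to 94 mm and grips with 3 to 60 N. Pads are 16 mm wide; open, the fingers measure 119 mm over their backs; the gripper's body (75 mm by 177 mm) begins 78 mm behind the grasp point.
Start: joints at [-1.2, 0.3, 1.521, -0, 1.321, -0.067], TCP at [233.163, -498.12, 181.146] pointing down, gripper open.
Joint ranges: [-3.03, 3.03], [-0.79, 2.21], [0.23, 2.52], [-1.04, 4.18], [0, 3.07], [-2.55, 2.55]. Speed limits (rad/s): [2.22, 2.22, 2.57, 3.14, 3.14, 3.14].

INTERFACE

Orientations are given as [roll, pitch, yaw] about the fixed x, y, z axes, in that order (R = Rz(yaw) Ry(pitch) Rx(roll)).
In Python, from cell import manip, camera gives the robot as it stands.
- The arm moves only by the tool move_arm, never from a script. Its arguments are lists of equal length, an entry for each row: "dp": the shift along the world's x, y, z in mm, a list of three; "rotation": the turn, a rotation vector about the world's x, y, z in rad, a list of three; "hand": the opening, from 0 (shut) to 1 (fully open). A call has 1 to 10 rows; each row shifts and turns the commanded pose from where the row before left it; what a row does not reach is not made up. A row lasts 1/8 s, in which the tool goes at most 62.5 mm and 10.7 degrees, less where a joint would pass 70% of its speed; a pose out of reach is approached as far as the arm can. A call with a gripper value outside its range is refused whole. The fingers move at their own pace and stop on an object; "newtons" is the grip in N (left out, the last holds). Time passes only in rows, so rows that do not move let the fingers close. It gives the time, the measured TCP pose, the force, the opening and the grip force at its end, in the units of the state.
- manip.read_state(): the state, without advancing time (a new reading comes with each control period).
- camera(name): name is "scene" or "top" or "wrist"; returns a dict with "image" (420x560x3 uint8, red, green, blue), "fx", "fy", "cx", "cy" (pixels), "R" (3x3) and "t" (3): a world point X has camera coordinates R X + t; the wrist camera has in their place "mount" (4x4, takes a point from camera to tool coordinates, whose origin is the TCP and whose axes are the flange's). Camera axes: x right, y down, z forward; pixel columns grow to the right and rows downward; lengths in mm; the calibration is good to about 2 mm. A picture is of the moment at which its call begins: read the wrist's pose just before it. There is no depth.
- manip.sign_off(): hands the job in; it is judged then, once.
The state is a dict: "clock": time; "joints": joint angles; "qd": joint speeds; "effort": joint torques, N m; "eef_pos": TCP position; "eef_rot": TCP orientation; "wrist_force": force on the tool from outside, world axes, zero at the start; "moment": the same for the moment, N m; "finger_gap": finger opening in mm; "finger_force": force on a finger pad.
Only numpy, scipy, OpenCV 4.12 (cv2) and the standard library are available. Lean on these libraries where they do the work, as an engineer would, in place of code of your own. Each camera call takes 0.05 s, during which the arm holds its last target. There are 200 camera calls.

## Working session

There is one attempt and no reset: what is moved stays moved. The work goes in short steps, Python scripts to look and compute and a tool call to move; the robot and the scene stay as the last step left them, time stands still between calls to the robot, and variables do not carry over. Pictures are saved under pics/ and viewed, at most 10 in all, crops included, and the job is handed in when it is done.

Besides the shell and the picture viewer there is one more tool, called after "Call:" in YAML: its name, and indented under it one key for each argument. move_arm: Moves the arm, as the interface text tells. Its arguments: {"type":"object","properties":{"dp":{"type":"array","items":{"type":"array","items":{"type":"number"}}},"rotation":{"type":"array","items":{"type":"array","items":{"type":"number"}}},"hand":{"type":"array","items":{"type":"number"}},"newtons":{"type":"number"}},"required":["dp","rotation","hand"]}

```bash
mkdir -p pics
cat > h.py <<'E'
from cell import manip, camera
import numpy as np, cv2, json
def snap(n,f):
    c=camera(n); cv2.imwrite(f'pics/{f}.png',cv2.cvtColor(c['image'],cv2.COLOR_RGB2BGR)); 
    np.savez(f'pics/{f}.npz',**{k:v for k,v in c.items()}); return c
def ray(c,u,v,z):
    R=np.array(c['R']);t=np.array(c['t']).ravel()
    d=R.T@np.array([(u-c['cx'])/c['fx'],(v-c['cy'])/c['fy'],1]); o=-R.T@t
    return o+d*(z-o[2])/d[2]
def load(f): return dict(np.load(f'pics/{f}.npz'))
E
python3 - <<'E'
from h import *
a=snap('scene','s1')['image'];b=snap('top','t1')['image']
s=manip.read_state();print(s)
cv2.imwrite('pics/both.png',cv2.cvtColor(cv2.resize(b,(784,588),interpolation=cv2.INTER_CUBIC),cv2.COLOR_RGB2BGR))
E
```

```text
{'clock': 0.1, 'joints': array([-1.19959076e+00,  3.00386608e-01,  1.52151311e+00,  3.62504968e-06,
        1.32069750e+00, -6.65987279e-02]), 'qd': array([-0.0008226 , -0.00077304, -0.00183011,  0.00206075,  0.00065424,
       -0.00071958]), 'effort': array([-3.92265538e-04, -5.32644904e+01, -3.53285122e+01,  7.08403392e-02,
        2.34514161e-02, -6.59859325e-05]), 'eef_pos': array([ 233.07907964, -497.88723255,  180.66144096]), 'eef_rot': array([-3.14059055e+00, -7.03570603e-05,  4.37803365e-01]), 'wrist_force': array([-0.62529368,  0.02615664, -0.06206998]), 'moment': array([-4.20618682e-03,  6.91099898e-05,  1.29185555e-02]), 'finger_force': 0.0, 'finger_gap': 93.93008632725007}
```

View pics/both.png

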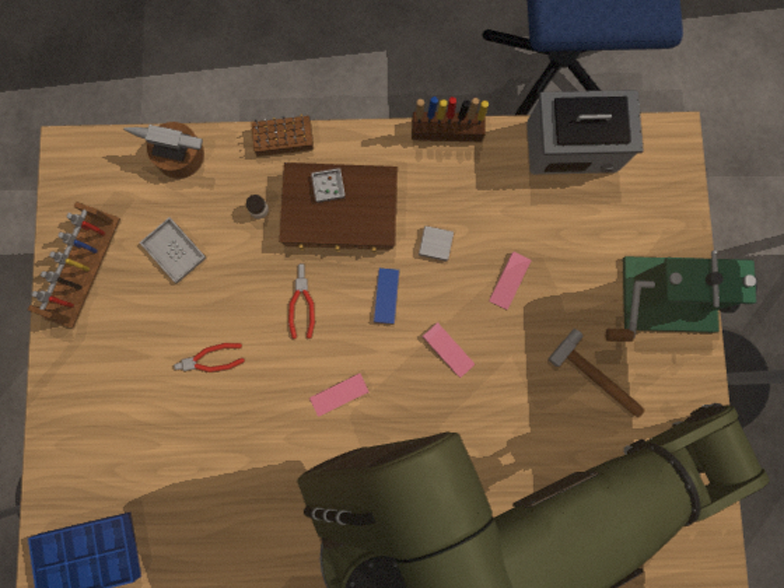

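View pics/s1.png

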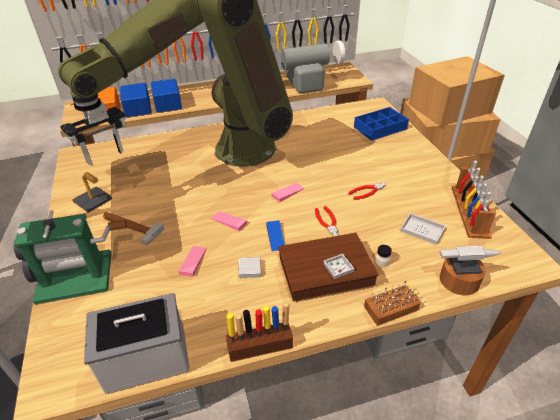

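The top view (1.4x) shows four wedge-shaped things: blue at (386,296) and pink at (510,280), (447,350) and (339,394). I choose the blue one by its colour. The chest is at (339,206), its front right corner near (396,247). I'll check both in one close crop.

Run:
```python
from h import *
im=cv2.imread('pics/t1.png')[110:240,190:320]
cv2.imwrite('pics/c1.png',cv2.resize(im,None,fx=4.6,fy=4.6,interpolation=cv2.INTER_CUBIC))
c=load('t1')
img=c['image'].astype(int)
m=((img[...,2]>img[...,0]+40)&(img[...,2]>90)).astype(np.uint8); m[:, :230]=0; m[:170]=0;m[250:]=0;m[:,320:]=0
ys,xs=np.nonzero(m);print(len(xs));r=cv2.minAreaRect(np.c_[xs,ys].astype(np.float32));print(r,cv2.boxPoints(r))
for p in cv2.boxPoints(r): print(ray(c,*p,5).round(1))
```

```text
512
((275.5917663574219, 210.7185516357422), (13.517494201660156, 37.91962432861328), 5.52754020690918) [[267.03815 228.93916]
 [270.69073 191.19588]
 [284.1454  192.49794]
 [280.4928  230.24123]]
[484.7   5.    5. ]
[600.4  -9.    5. ]
[595.3 -50.    5. ]
[479.8 -35.6   5. ]
```

View pics/c1.png

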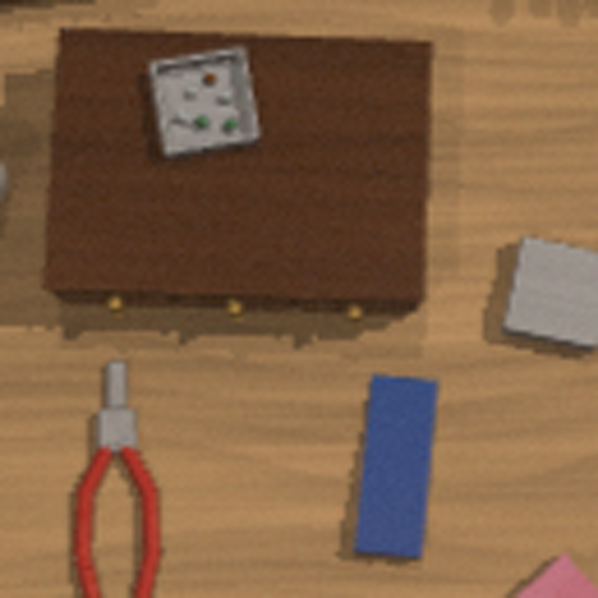

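The crop confirms a blue wedge with corners (372,375), (437,381), (421,558) and (355,552). The lid corners are (62,29), (433,41), (422,300) and (45,290).

```bash
cat >> h.py <<'E'
def fit(c,px,obj,o=(190,110),s=4.6):
    from scipy.optimize import least_squares
    P=[((u+.5)/s-.5+o[0],(v+.5)/s-.5+o[1]) for u,v in px]; obj=np.array(obj,float)
    W=np.array([ray(c,*p,q[2]) for p,q in zip(P,obj)])
    def f(a):
        C,S=np.cos(a[2]/100),np.sin(a[2]/100)
        return np.r_[W[:,0]-(a[0]+C*obj[:,0]-S*obj[:,1]),W[:,1]-(a[1]+S*obj[:,0]+C*obj[:,1])]
    r=least_squares(f,[550,0,0]); x=r.x; return np.array([x[0],x[1],x[2]/100]),r.fun.round(1)
def tf(p,x,y): return p[:2]+np.array([[np.cos(p[2]),-np.sin(p[2])],[np.sin(p[2]),np.cos(p[2])]])@[x,y]
E
python3 - <<'E'
from h import *
c=load('t1')
w,r=fit(c,[(372,375),(437,381),(421,558),(355,552)],[(60,22,2),(60,-22,2),(-60,-22,17),(-60,22,17)]);print('wedge',w.round(3),r)
h,r=fit(c,[(62,29),(433,41),(422,300),(45,290)],[(88,123,60),(88,-123,60),(-88,-123,60),(-88,123,60)]);print('chest',h.round(3),r)
print('foot',tf(h,-70,-105),'front body at foot',tf(h,-85,-105))
print('tip',tf(w,60,0),'heel',tf(w,-60,0))
E
```

```text
wedge [ 5.38796e+02 -2.28260e+01 -1.19000e-01] [ 0.2  0.3 -0.1 -0.3 -0.3  0.2  0.4 -0.3]
chest [ 7.32336e+02  7.39810e+01 -5.90000e-02] [-1.  -0.5  1.8 -0.3 -1.9  0.4  2.2 -0.7]
foot [656.24284442 -26.69053785] front body at foot [641.26915528 -25.8024875 ]
tip [598.37466424 -29.92773425] heel [479.21823326 -15.72403911]
```

Call:
move_arm:
  dp:
    - [21.7, 48, -6]
    - [21.7, 48, -6]
    - [21.7, 48, -6]
    - [21.7, 48, -6]
    - [21.7, 48, -6]
    - [21.7, 48, -6]
    - [21.7, 48, -6]
    - [21.7, 48, -6]
    - [21.7, 48, -6]
    - [21.7, 48, -6]
  rotation:
    - [0, 0, -0.1]
    - [0, 0, -0.1]
    - [0, 0, -0.1]
    - [0, 0, -0.1]
    - [0, 0, -0.1]
    - [0, 0, 0]
    - [0, 0, 0]
    - [0, 0, 0]
    - [0, 0, 0]
    - [0, 0, 0]
  hand: [0.1, 0.1, 0.1, 0.1, 0.1, 0.1, 0.1, 0.1, 0.1, 0.1]
  newtons: 20

```text
clock: 1.35
eef_pos: [450.5, -16.4, 120.9]
eef_rot: [3.142, -0.0, -0.062]
wrist_force: [0.2, -0.6, 0.2]
finger_gap: 9.3
finger_force: 0.0
```

Call:
move_arm:
  dp:
    - [0, 0, -40]
    - [0, 0, -40]
    - [0, 0, -25]
    - [0, 0, -10]
    - [0, 0, 0]
  rotation:
    - [0, 0, 0]
    - [0, 0, 0]
    - [0, 0, 0]
    - [0, 0, 0]
    - [0, 0, 0]
  hand: [0.1, 0.1, 0.1, 0.1, 0.1]

```text
clock: 1.98
eef_pos: [450.1, -18.1, 6.1]
eef_rot: [-3.142, 0.001, -0.062]
wrist_force: [0.0, -0.1, 0.1]
finger_gap: 9.5
finger_force: 0.0
```

Call:
move_arm:
  dp:
    - [8, -0.5, 0]
    - [8, -0.5, 0]
    - [8, -0.5, 0]
    - [8, -0.5, 0]
    - [8, -0.5, 0]
    - [8, -0.5, 0]
    - [8, -0.5, 0]
    - [8, -0.5, 0]
    - [0, 0, 0]
  rotation:
    - [0, 0, 0]
    - [0, 0, 0]
    - [0, 0, 0]
    - [0, 0, 0]
    - [0, 0, 0]
    - [0, 0, 0]
    - [0, 0, 0]
    - [0, 0, 0]
    - [0, 0, 0]
  hand: [0.1, 0.1, 0.1, 0.1, 0.1, 0.1, 0.1, 0.1, 0.1]

```text
clock: 3.1
eef_pos: [514.6, -22.1, 6.1]
eef_rot: [3.142, -0.0, -0.062]
wrist_force: [0.5, -0.5, -0.1]
finger_gap: 9.2
finger_force: 0.0
```

Run:
```python
from h import *
print(manip.read_state())
c=snap('wrist','w1'); snap('top','t2'); print(c['mount'])
im=cv2.imread('pics/t2.png')[110:240,190:320]
a=cv2.resize(im,(400,400),interpolation=cv2.INTER_CUBIC)
b=cv2.resize(cv2.imread('pics/w1.png'),(400,300)); b=cv2.copyMakeBorder(b,0,100,0,0,cv2.BORDER_CONSTANT)
cv2.imwrite('pics/m2.png',np.hstack([a,b]))
```

```text
{'clock': 3.1, 'joints': array([-1.14121373e-01,  4.43823475e-01,  1.77675155e+00, -1.05619808e-05,
        9.20968149e-01,  1.51884633e+00]), 'qd': array([-4.85445518e-05, -1.00941872e-02,  2.19995669e-02, -1.68093597e-04,
       -2.19995448e-03, -1.14656942e-03]), 'effort': array([-2.05517578e-02, -5.34015656e+01, -2.85941523e+01,  1.75940635e-02,
       -4.06993332e-02,  9.85202962e-03]), 'eef_pos': array([514.55254736, -22.140564  ,   6.05963578]), 'eef_rot': array([ 3.14158169e+00, -4.89720017e-05, -6.21649886e-02]), 'wrist_force': array([ 0.45694744, -0.48225352, -0.08013389]), 'moment': array([ 0.00072805,  0.03058677, -0.01887777]), 'finger_force': 0.0, 'finger_gap': 9.187312119779644}
[[-5.31311697e-04 -9.65669811e-01 -2.59772081e-01  7.53988657e+01]
 [ 9.99999438e-01 -7.51444887e-04  7.48102885e-04  1.72140927e+00]
 [-9.17624774e-04 -2.59771538e-01  9.65669667e-01 -2.04970495e+02]
 [ 0.00000000e+00  0.00000000e+00  0.00000000e+00  1.00000000e+00]]
```

View pics/m2.png

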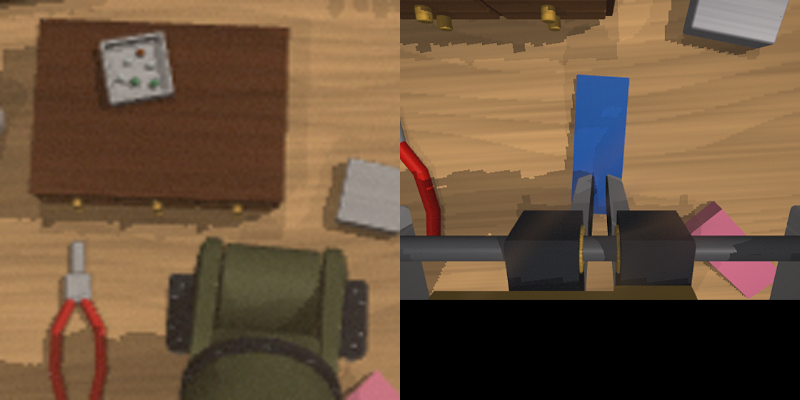

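The wrist view shows the wedge tip corners at (576,75) and (628,79), the right edge at (620,178) and the chest's lid corner near (613,12). The fingers sit at the heel, a little to the right.

```bash
cat >> h.py <<'E'
from scipy.spatial.transform import Rotation as Ro
def wray(c,pos,rot,u,v,z):
    M=np.array(c['mount']); Rt=Ro.from_euler('xyz',rot).as_matrix()
    o=Rt@M[:3,3]+pos; d=Rt@M[:3,:3]@np.array([(u-c['cx'])/c['fx'],(v-c['cy'])/c['fy'],1])
    return o+d*(z-o[2])/d[2]
E
python3 - <<'E'
from h import *
c=load('w1'); pos=np.array([514.55,-22.14,6.06]); rot=[np.pi,0,-.0622]
im=cv2.imread('pics/w1.png'); cr=im[0:330,170:430]; cv2.imwrite('pics/w1c.png',cv2.resize(cr,None,fx=1.8,fy=1.8,interpolation=cv2.INTER_CUBIC))
for (u,v,z) in [(576,75,2),(628,79,2),(620,178,11),(574,178,11),(613,12,48)]: print(wray(c,pos,rot,(u-400)*1.4,v*1.4,z).round(1))
E
```

```text
[602.5  -9.8   2. ]
[596.5 -53.4   2. ]
[511.2 -42.4  11. ]
[513.9  -0.9  11. ]
[635.  -39.9  48. ]
```

View pics/w1c.png

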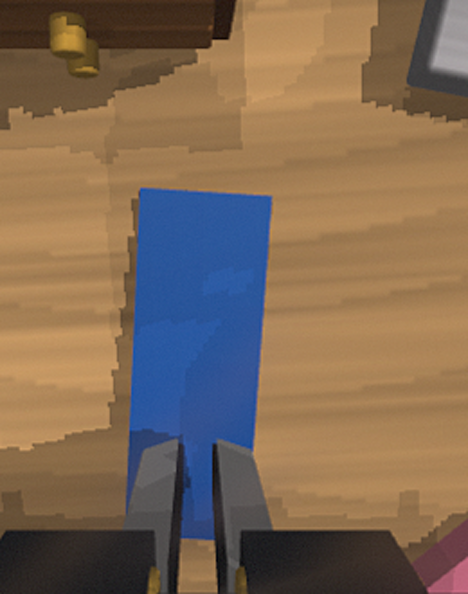

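Run:
```python
from h import *
c=load('w1'); pos=np.array([514.55,-22.14,6.06]); rot=[np.pi,0,-.0622]
for (u,v,z) in [(200,540,17),(165,440,6),(235,440,6),(140,188,2),(271,197,2),(126,512,15),(253,450,11)]: print(u,v,wray(c,pos,rot,u/1.8+170,v/1.8,z).round(1))
M=np.array(c['mount']);
for p in [(0,0,0),(8,0,0),(8,17,0),(8,-17,0),(-8,17,0)]:
  q=np.linalg.inv(M)@np.r_[p,1]; print(p,((c['fx']*q[0]/q[2]+c['cx']-170)*1.8).round(),((c['fy']*q[1]/q[2]+c['cy'])*1.8).round())
print(manip.read_state()['eef_pos'])
a=load('t1')['image'];b=load('t2')['image']
print(c['fx'],c['cx'],c['cy'])
```

```text
200 540 [479.3 -23.   17. ]
165 440 [514.5 -12.4   6. ]
235 440 [512.9 -38.    6. ]
140 188 [602.7 -10.6   2. ]
271 197 [597.1 -54.2   2. ]
126 512 [491.1   3.1  15. ]
253 450 [510.6 -44.   11. ]
(0, 0, 0) 192.0 438.0
(8, 0, 0) 191.0 418.0
(8, 17, 0) 238.0 418.0
(8, -17, 0) 144.0 418.0
(-8, 17, 0) 238.0 459.0
[513.97094623 -22.088213     6.01019635]
330.572128650956 279.23303197197987 213.83779782197314
```

Tip and heel both read as unmoved (479 to 600), although the fingers are at x = 514. That is suspicious, so I'll look from the scene camera.

Run:
```python
from h import *
snap('scene','s2');snap('wrist','w2')
print(np.abs(load('w2')['image'].astype(int)-load('w1')['image']).max())
s=[cv2.resize(cv2.imread(f'pics/{f}.png')[190:290,220:320],(400,400),interpolation=cv2.INTER_CUBIC) for f in('s1','s2')]
cv2.imwrite('pics/s12.png',np.hstack(s))
```

```text
135
```

View pics/s12.png

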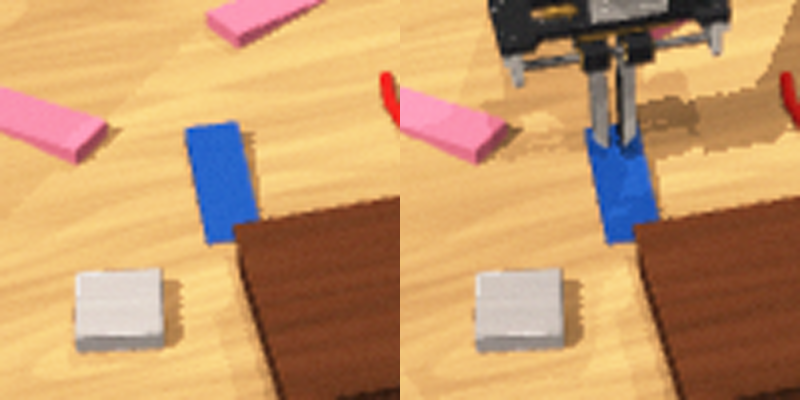

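Run:
```python
from h import *
s=load('s1');t=load('t1')
pr=[((186,130),(421,558),'robot -y'),((238,123),(355,552),'robot +y'),((206,243),(437,381),'chest -y')]
def P(c): return np.diag([1,1,1])@np.array([[c['fx'],0,c['cx']],[0,c['fy'],c['cy']],[0,0,1]])@np.c_[c['R'],np.ravel(c['t'])]
for a,b,n in pr:
    A=(np.array(a)+.5)/4-.5+[220,190]; B=(np.array(b)+.5)/4.6-.5+[190,110]
    X=cv2.triangulatePoints(P(s),P(t),A.astype(float),B.astype(float)).ravel(); print(n,(X[:3]/X[3]).round(1))
i=cv2.imread('pics/s1.png')[210:262,255:305]; w=cv2.imread('pics/w2.png')[90:320,220:330]
cv2.imwrite('pics/z.png',np.hstack([cv2.resize(i,(500,520),interpolation=cv2.INTER_NEAREST),cv2.resize(w,(249,520))]))
```

```text
robot -y [477.5 -36.8   8.5]
robot +y [482.5   6.5   8.8]
chest -y [596.9 -52.   -3.1]
```

View pics/z.png

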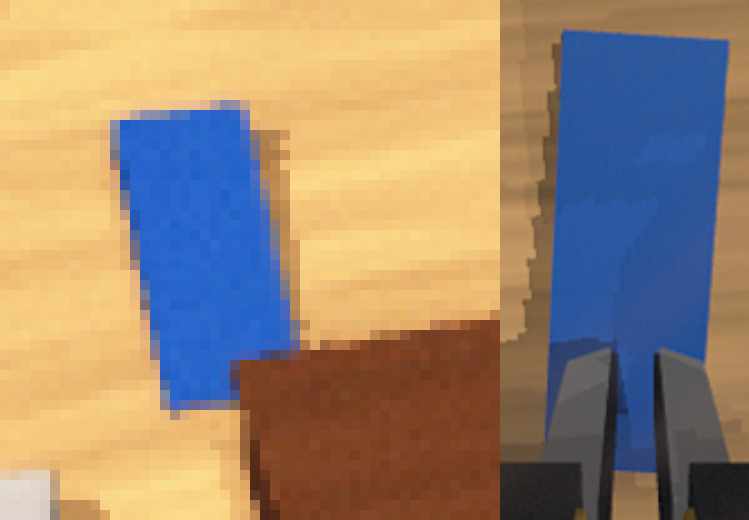

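The scene crop confirms that the heel is on the robot side, about 12 mm higher than the chest end, as described. The fingers passed the heel without any force, so their true tips may be higher than reported. I'll back off and touch the bench gently to find the true zero.

Call:
move_arm:
  dp:
    - [-22, 1, 0]
    - [-22, 1, 0]
    - [-22, 1, 0]
    - [0, 0, 0]
  rotation:
    - [0, 0, 0]
    - [0, 0, 0]
    - [0, 0, 0]
    - [0, 0, 0]
  hand: [0.1, 0.1, 0.1, 0.1]

```text
clock: 3.8
eef_pos: [447.5, -19.1, 6.3]
eef_rot: [-3.142, 0.0, -0.062]
wrist_force: [-0.3, -0.3, 1.0]
finger_gap: 8.8
finger_force: 0.0
```

Call:
move_arm:
  dp:
    - [0, 0, -2]
    - [0, 0, -2]
    - [0, 0, -1]
    - [0, 0, 0]
  rotation:
    - [0, 0, 0]
    - [0, 0, 0]
    - [0, 0, 0]
    - [0, 0, 0]
  hand: [0.1, 0.1, 0.1, 0.1]

```text
clock: 4.3
eef_pos: [448.2, -19.1, 1.0]
eef_rot: [-3.142, 0.0, -0.062]
wrist_force: [1.1, 0.2, -0.4]
finger_gap: 9.6
finger_force: 0.0
```

Run:
```python
from h import *
s=load('s2');print(manip.read_state()['wrist_force'])
for z in (0,6,12,18,24):
    q=np.array(s['R'])@[522,-22,z]+np.ravel(s['t']); print(z,s['fx']*q[0]/q[2]+s['cx'],s['fy']*q[1]/q[2]+s['cy'])
print('seen', (628-400)/4+220-.4,(607-400)/4+220-.4,148/4+190-.4)
```

```text
[ 1.08479682  0.23097626 -0.44761642]
0 273.91457617119625 231.9035957268615
6 273.86074916576194 230.5630876958275
12 273.80662341101623 229.2151396103439
18 273.75219641287117 227.85968935763356
24 273.69746564939913 226.49667413159779
seen 276.6 271.35 226.6
```

Scene view: the tips at v of about 226.6 imply z of about 18 when the state said 6, and there is no bench contact at 1. The tips are higher than reported, so I'll keep lowering.

Call:
move_arm:
  dp:
    - [0, 0, -1.5]
    - [0, 0, -1.5]
    - [0, 0, 0]
  rotation:
    - [0, 0, 0]
    - [0, 0, 0]
    - [0, 0, 0]
  hand: [0.1, 0.1, 0.1]

```text
clock: 4.68
eef_pos: [448.1, -19.1, -2.0]
eef_rot: [-3.142, 0.0, -0.062]
wrist_force: [-0.4, 0.5, 0.3]
finger_gap: 9.5
finger_force: 0.0
```

Call:
move_arm:
  dp:
    - [0, 0, -1.5]
    - [0, 0, -1.5]
    - [0, 0, 0]
  rotation:
    - [0, 0, 0]
    - [0, 0, 0]
    - [0, 0, 0]
  hand: [0.1, 0.1, 0.1]

```text
clock: 5.05
eef_pos: [448.1, -19.1, -5.0]
eef_rot: [3.142, 0.0, -0.062]
wrist_force: [0.0, 0.6, -0.4]
finger_gap: 9.5
finger_force: 0.0
```

Call:
move_arm:
  dp:
    - [0, 0, -1]
    - [0, 0, -1]
    - [0, 0, -1]
    - [0, 0, 0]
  rotation:
    - [0, 0, 0]
    - [0, 0, 0]
    - [0, 0, 0]
    - [0, 0, 0]
  hand: [0.1, 0.1, 0.1, 0.1]

```text
clock: 5.55
eef_pos: [448.1, -19.1, -7.9]
eef_rot: [3.142, 0.0, -0.062]
wrist_force: [-0.1, 0.0, 0.3]
finger_gap: 9.8
finger_force: 0.0
```

Run:
```python
from h import *
s=manip.read_state();print(s['eef_pos'],s['eef_rot'],s['wrist_force'],s['joints'])
snap('scene','s3');snap('wrist','w3')
a=cv2.resize(cv2.imread('pics/s3.png')[185:255,230:310],(457,400),interpolation=cv2.INTER_CUBIC)
b=cv2.resize(cv2.imread('pics/w3.png')[150:390,180:380],(333,400),interpolation=cv2.INTER_CUBIC)
cv2.imwrite('pics/m3.png',np.hstack([a,b]))
```

```text
[448.11400606 -19.11604855  -7.93506918] [ 3.14158182e+00  1.55257191e-04 -6.21403862e-02] [-0.06613273  0.02341655  0.27517396] [-1.24311811e-01  3.49168371e-01  1.96445717e+00 -2.77739339e-05
  8.28121393e-01  1.50864369e+00]
```

View pics/m3.png

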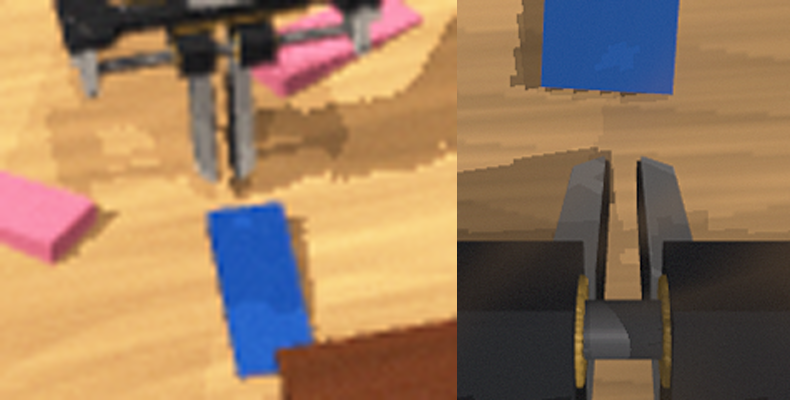

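The tips are above bare bench, about 20 mm short of the heel (wrist crop tips (605,155), heel edge v of about 92), and not yet touching. I'll go on in 1 mm steps.

Call:
move_arm:
  dp:
    - [0, 0, -1]
    - [0, 0, -1]
    - [0, 0, 0]
  rotation:
    - [0, 0, 0]
    - [0, 0, 0]
    - [0, 0, 0]
  hand: [0.1, 0.1, 0.1]

```text
clock: 6.02
eef_pos: [448.1, -19.1, -9.9]
eef_rot: [-3.142, 0.0, -0.062]
wrist_force: [0.5, -1.2, -0.5]
finger_gap: 10.0
finger_force: 0.0
```

Call:
move_arm:
  dp:
    - [0, 0, -1]
    - [0, 0, 0]
  rotation:
    - [0, 0, 0]
    - [0, 0, 0]
  hand: [0.1, 0.1]

```text
clock: 6.28
eef_pos: [448.1, -19.1, -10.9]
eef_rot: [3.142, 0.0, -0.062]
wrist_force: [0.3, -0.1, 0.4]
finger_gap: 9.4
finger_force: 0.0
```

Call:
move_arm:
  dp:
    - [0, 0, -1]
    - [0, 0, 0]
  rotation:
    - [0, 0, 0]
    - [0, 0, 0]
  hand: [0.1, 0.1]

```text
clock: 6.52
eef_pos: [448.1, -19.1, -11.9]
eef_rot: [-3.142, 0.0, -0.062]
wrist_force: [-0.1, 1.3, -1.1]
finger_gap: 9.5
finger_force: 0.0
```

Call:
move_arm:
  dp:
    - [0, 0, -1]
    - [0, 0, 0]
  rotation:
    - [0, 0, 0]
    - [0, 0, 0]
  hand: [0.1, 0.1]

```text
clock: 6.78
eef_pos: [448.1, -19.1, -12.9]
eef_rot: [-3.142, 0.0, -0.062]
wrist_force: [-0.2, -0.0, 0.1]
finger_gap: 9.4
finger_force: 0.0
```

Call:
move_arm:
  dp:
    - [0, 0, -1]
    - [0, 0, 0]
  rotation:
    - [0, 0, 0]
    - [0, 0, 0]
  hand: [0.1, 0.1]

```text
clock: 7.02
eef_pos: [448.1, -19.1, -13.9]
eef_rot: [-3.142, 0.0, -0.062]
wrist_force: [-0.5, -0.7, -0.2]
finger_gap: 9.3
finger_force: 0.0
```

Call:
move_arm:
  dp:
    - [0, 0, -1]
    - [0, 0, 0]
  rotation:
    - [0, 0, 0]
    - [0, 0, 0]
  hand: [0.1, 0.1]

```text
clock: 7.28
eef_pos: [448.1, -19.1, -14.9]
eef_rot: [-3.142, 0.0, -0.062]
wrist_force: [0.3, -0.7, -0.2]
finger_gap: 9.4
finger_force: 0.0
```

There is still no contact. Wrist geometry (tip row 243, front face 8 mm ahead) puts the real tips about 20 mm behind the reported TCP, so they are now about 5 mm over the bench, a good height for pushing. I'll push and check.

Call:
move_arm:
  dp:
    - [8, -0.5, 0]
    - [8, -0.5, 0]
    - [8, -0.5, 0]
    - [8, -0.5, 0]
    - [8, -0.5, 0]
    - [8, -0.5, 0]
    - [0, 0, 0]
  rotation:
    - [0, 0, 0]
    - [0, 0, 0]
    - [0, 0, 0]
    - [0, 0, 0]
    - [0, 0, 0]
    - [0, 0, 0]
    - [0, 0, 0]
  hand: [0.1, 0.1, 0.1, 0.1, 0.1, 0.1, 0.1]

```text
clock: 8.15
eef_pos: [496.6, -22.2, -14.9]
eef_rot: [-3.142, -0.0, -0.062]
wrist_force: [0.0, 0.2, 0.0]
finger_gap: 9.8
finger_force: 0.0
```

```bash
cat >> h.py <<'E'
def blue(c,pos,rot,z=2):
    a=c['image'].astype(int); m=((a[...,2]>a[...,0]+40)&(a[...,2]>80)).astype(np.uint8)
    n,l,st,_=cv2.connectedComponentsWithStats(m); k=1+st[1:,4].argmax(); ys,xs=np.nonzero(l==k)
    s=xs+ys;d=xs-ys; tl=(xs[s.argmin()],ys[s.argmin()]); tr=(xs[d.argmax()],ys[d.argmax()])
    return [(p,wray(c,pos,rot,*p,z).round(1)) for p in (tl,tr)], st[k]
E
python3 - <<'E'
from h import *
s=manip.read_state(); c=snap('wrist','w4'); print(s['eef_pos'],s['wrist_force'],blue(c,s['eef_pos'],s['eef_rot']))
E
```

```text
[496.62078845 -22.16318439 -14.90223607] [0.0348476  0.24312278 0.04390713] ([((np.int64(225), np.int64(12)), array([628.5,  -4.8,   2. ])), ((np.int64(311), np.int64(12)), array([625.8, -48.2,   2. ]))], array([  225,    12,    88,   236, 19583], dtype=int32))
```

The wedge now follows: its tip is at (627,-26.5), yaw -0.062, lined up with the foot to within about 2 mm. I'll push on, then go slowly once near contact.

Call:
move_arm:
  dp:
    - [8, -0.5, 0]
    - [8, -0.5, 0]
    - [8, -0.5, 0]
    - [6, -0.4, 0]
    - [4, -0.2, 0]
    - [2, -0.1, 0]
    - [0, 0, 0]
  rotation:
    - [0, 0, 0]
    - [0, 0, 0]
    - [0, 0, 0]
    - [0, 0, 0]
    - [0, 0, 0]
    - [0, 0, 0]
    - [0, 0, 0]
  hand: [0.1, 0.1, 0.1, 0.1, 0.1, 0.1, 0.1]

```text
clock: 9.07
eef_pos: [532.2, -24.3, -14.9]
eef_rot: [-3.142, -0.0, -0.062]
wrist_force: [0.1, 0.0, -0.9]
finger_gap: 9.3
finger_force: 0.0
```

Call:
move_arm:
  dp:
    - [2, -0.1, 0]
    - [2, -0.1, 0]
    - [2, -0.1, 0]
    - [0, 0, 0]
  rotation:
    - [0, 0, 0]
    - [0, 0, 0]
    - [0, 0, 0]
    - [0, 0, 0]
  hand: [0.1, 0.1, 0.1, 0.1]

```text
clock: 9.57
eef_pos: [538.3, -24.6, -14.9]
eef_rot: [3.142, -0.0, -0.062]
wrist_force: [-0.5, -0.1, 0.8]
finger_gap: 9.2
finger_force: 0.0
```

Call:
move_arm:
  dp:
    - [2, -0.1, 0]
    - [2, -0.1, 0]
    - [0, 0, 0]
  rotation:
    - [0, 0, 0]
    - [0, 0, 0]
    - [0, 0, 0]
  hand: [0.1, 0.1, 0.1]

```text
clock: 9.95
eef_pos: [542.3, -24.8, -14.9]
eef_rot: [3.142, -0.0, -0.062]
wrist_force: [-0.7, 0.4, 0.4]
finger_gap: 9.3
finger_force: 0.0
```

Call:
move_arm:
  dp:
    - [2, -0.1, 0]
    - [2, -0.1, 0]
    - [0, 0, 0]
  rotation:
    - [0, 0, 0]
    - [0, 0, 0]
    - [0, 0, 0]
  hand: [0.1, 0.1, 0.1]

```text
clock: 10.32
eef_pos: [546.3, -25.0, -14.8]
eef_rot: [3.142, -0.0, -0.062]
wrist_force: [0.6, -0.6, -0.0]
finger_gap: 9.3
finger_force: 0.0
```

Call:
move_arm:
  dp:
    - [2, -0.1, 0]
    - [0, 0, 0]
  rotation:
    - [0, 0, 0]
    - [0, 0, 0]
  hand: [0.1, 0.1]

```text
clock: 10.58
eef_pos: [548.3, -25.1, -14.9]
eef_rot: [-3.142, -0.0, -0.062]
wrist_force: [0.8, -0.2, -0.3]
finger_gap: 8.9
finger_force: 0.0
```

Call:
move_arm:
  dp:
    - [2, -0.1, 0]
    - [0, 0, 0]
  rotation:
    - [0, 0, 0]
    - [0, 0, 0]
  hand: [0.1, 0.1]

```text
clock: 10.82
eef_pos: [550.3, -25.2, -14.8]
eef_rot: [-3.142, -0.0, -0.062]
wrist_force: [0.9, -0.9, -0.3]
finger_gap: 10.0
finger_force: 0.0
```

Call:
move_arm:
  dp:
    - [2, -0.1, 0]
    - [0, 0, 0]
  rotation:
    - [0, 0, 0]
    - [0, 0, 0]
  hand: [0.1, 0.1]

```text
clock: 11.08
eef_pos: [552.3, -25.3, -14.8]
eef_rot: [3.142, -0.0, -0.062]
wrist_force: [1.4, -0.3, 0.2]
finger_gap: 9.3
finger_force: 0.0
```

Call:
move_arm:
  dp:
    - [2, -0.1, 0]
    - [0, 0, 0]
  rotation:
    - [0, 0, 0]
    - [0, 0, 0]
  hand: [0.1, 0.1]

```text
clock: 11.32
eef_pos: [554.3, -25.4, -14.8]
eef_rot: [3.142, -0.0, -0.062]
wrist_force: [0.0, 0.3, -0.1]
finger_gap: 9.4
finger_force: 0.0
```

Call:
move_arm:
  dp:
    - [2, -0.1, 0]
    - [0, 0, 0]
  rotation:
    - [0, 0, 0]
    - [0, 0, 0]
  hand: [0.1, 0.1]

```text
clock: 11.58
eef_pos: [556.3, -25.5, -14.8]
eef_rot: [-3.142, -0.0, -0.062]
wrist_force: [-0.2, 0.2, -1.0]
finger_gap: 9.3
finger_force: 0.0
```

Run:
```python
from h import *
F=[]
for i in range(8):
    c=camera('wrist') if i else snap('wrist','w5'); F.append(manip.read_state()['wrist_force'])
print(np.mean(F,0),np.std(F,0))
s=manip.read_state(); a=load('w5'); print(s['eef_pos'],blue(a,s['eef_pos'],s['eef_rot']))
```

```text
[-0.03514276  0.05987856 -0.02131779] [0.43821771 0.47490315 0.53781098]
[556.16293088 -25.51686184 -14.85874685] ([((np.int64(228), np.int64(109)), array([641.4,  -4.9,   2. ])), ((np.int64(311), np.int64(100)), array([643.2, -50. ,   2. ]))], array([  228,   100,    84,   149, 11552], dtype=int32))
```

Call:
move_arm:
  dp:
    - [2, -0.1, 0]
    - [0, 0, 0]
  rotation:
    - [0, 0, 0]
    - [0, 0, 0]
  hand: [0.1, 0.1]

```text
clock: 12.22
eef_pos: [558.3, -25.6, -14.9]
eef_rot: [3.142, -0.0, -0.062]
wrist_force: [-0.1, -0.5, -0.7]
finger_gap: 9.2
finger_force: 0.0
```

Call:
move_arm:
  dp:
    - [2, -0.1, 0]
    - [0, 0, 0]
  rotation:
    - [0, 0, 0]
    - [0, 0, 0]
  hand: [0.1, 0.1]

```text
clock: 12.48
eef_pos: [560.2, -25.7, -14.9]
eef_rot: [-3.142, 0.0, -0.062]
wrist_force: [-0.3, -0.4, -0.3]
finger_gap: 9.1
finger_force: 0.2
```

Call:
move_arm:
  dp:
    - [2, -0.1, 0]
    - [0, 0, 0]
  rotation:
    - [0, 0, 0]
    - [0, 0, 0]
  hand: [0.1, 0.1]

```text
clock: 12.72
eef_pos: [561.7, -25.8, -14.9]
eef_rot: [3.142, 0.001, -0.062]
wrist_force: [-5.0, -0.6, 3.3]
finger_gap: 9.4
finger_force: 2.5
```

Contact: -5 N along x at eef x 561.7, so the foot is on the slope. I'll back off, rise, shut the fingers and go over the corner.

Call:
move_arm:
  dp:
    - [-5, 0.3, 0]
    - [-20, 1, 5]
    - [0, 0, 50]
    - [0, 0, 40]
    - [0, 0, 0]
  rotation:
    - [0, 0, 0]
    - [0, 0, 0]
    - [0, 0, 0]
    - [0, 0, 0]
    - [0, 0, 0]
  hand: [0.1, 0.1, 0.0, 0.0, 0.0]

```text
clock: 13.35
eef_pos: [538.7, -24.7, 83.1]
eef_rot: [3.141, -0.006, -0.062]
wrist_force: [0.8, 0.4, -0.7]
finger_gap: 0.3
finger_force: 0.0
```

Run:
```python
from h import *
s=manip.read_state(); a=snap('wrist','w6'); print(s['eef_pos'],s['eef_rot'],blue(a,s['eef_pos'],s['eef_rot']))
cv2.imwrite('pics/w6v.png',cv2.resize(cv2.imread('pics/w6.png'),(784,588),interpolation=cv2.INTER_CUBIC))
```

```text
[538.7497536  -24.68194564  83.13286579] [ 3.14130857 -0.00600308 -0.06216151] ([((np.int64(299), np.int64(23)), array([689.9, -51.6,   2. ])), ((np.int64(299), np.int64(23)), array([689.9, -51.6,   2. ]))], array([ 245,   23,   55,  157, 5018], dtype=int32))
```

View pics/w6v.png

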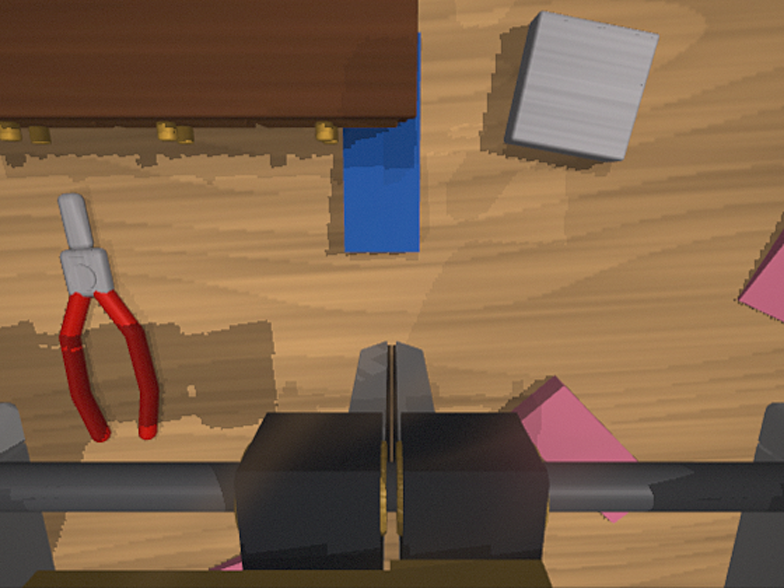

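The wedge is under the front right corner, straight: its heel runs from (345,252) to (419,252), and the lid's front right corner is at (417,117).

Run:
```python
from h import *
c=load('w6'); pos=np.array([538.75,-24.68,83.13]); rot=[3.1413,-.006,-.06216]
for n,u,v,z in [('heelL',345,252,17),('heelR',419,252,17),('lidFR',417,117,60),('lidF',20,122,60)]: print(n,wray(c,pos,rot,u/1.4,v/1.4,z).round(1))
K=wray(c,pos,rot,417/1.4,117/1.4,60); a=wray(c,pos,rot,20/1.4,120/1.4,60); y=(a-K)[:2];y/=np.hypot(*y); x=np.array([y[1],-y[0]])
print('corner pt',K[:2]+18*x+18*y)
```

```text
heelL [572.1  -1.5  17. ]
heelR [569.3 -45.2  17. ]
lidFR [639.1 -45.   60. ]
lidF [648.4 138.8  60. ]
corner pt [658.0569609  -27.99586597]
```

The foot lies at about x=26, y=1 in the wedge's frame. Now I go over the corner (657,-28) and down in small steps.

Call:
move_arm:
  dp:
    - [40, -1, 0]
    - [40, -1, 0]
    - [38, -1, 0]
    - [0, 0, -15]
    - [0, 0, -10]
    - [0, 0, -6]
    - [0, 0, 0]
  rotation:
    - [0, 0, 0]
    - [0, 0, 0]
    - [0, 0, 0]
    - [0, 0, 0]
    - [0, 0, 0]
    - [0, 0, 0]
    - [0, 0, 0]
  hand: [0, 0, 0, 0, 0, 0, 0]

```text
clock: 14.28
eef_pos: [654.6, -27.5, 48.8]
eef_rot: [-3.142, 0.001, -0.062]
wrist_force: [-0.3, -0.0, -0.6]
finger_gap: 0.5
finger_force: 0.0
```

Call:
move_arm:
  dp:
    - [0, 0, -1]
    - [0, 0, -1]
    - [0, 0, -1]
    - [0, 0, 0]
  rotation:
    - [0, 0, 0]
    - [0, 0, 0]
    - [0, 0, 0]
    - [0, 0, 0]
  hand: [0, 0, 0, 0]

```text
clock: 14.78
eef_pos: [655.1, -27.5, 46.1]
eef_rot: [3.142, 0.0, -0.062]
wrist_force: [1.1, 0.0, -0.5]
finger_gap: 0.5
finger_force: 0.0
```

Call:
move_arm:
  dp:
    - [0, 0, -1]
    - [0, 0, -1]
    - [0, 0, 0]
  rotation:
    - [0, 0, 0]
    - [0, 0, 0]
    - [0, 0, 0]
  hand: [0, 0, 0]

```text
clock: 15.15
eef_pos: [655.1, -27.5, 44.0]
eef_rot: [-3.142, 0.0, -0.062]
wrist_force: [0.7, -0.4, -0.3]
finger_gap: 0.2
finger_force: 0.0
```

Call:
move_arm:
  dp:
    - [0, 0, -1]
    - [0, 0, 0]
  rotation:
    - [0, 0, 0]
    - [0, 0, 0]
  hand: [0, 0]

```text
clock: 15.4
eef_pos: [655.1, -27.5, 43.0]
eef_rot: [3.142, 0.0, -0.062]
wrist_force: [-1.3, 1.0, -0.4]
finger_gap: 0.3
finger_force: 0.0
```

Call:
move_arm:
  dp:
    - [0, 0, -1]
    - [0, 0, 0]
  rotation:
    - [0, 0, 0]
    - [0, 0, 0]
  hand: [0, 0]

```text
clock: 15.65
eef_pos: [655.1, -27.5, 42.0]
eef_rot: [-3.142, 0.0, -0.062]
wrist_force: [0.1, 0.1, -0.2]
finger_gap: 0.3
finger_force: 0.0
```

Call:
move_arm:
  dp:
    - [0, 0, -1]
    - [0, 0, 0]
  rotation:
    - [0, 0, 0]
    - [0, 0, 0]
  hand: [0, 0]

```text
clock: 15.9
eef_pos: [655.1, -27.5, 41.0]
eef_rot: [-3.142, 0.0, -0.062]
wrist_force: [1.1, 0.1, -0.4]
finger_gap: 0.7
finger_force: 0.0
```

Call:
move_arm:
  dp:
    - [0, 0, -1]
    - [0, 0, 0]
  rotation:
    - [0, 0, 0]
    - [0, 0, 0]
  hand: [0, 0]

```text
clock: 16.15
eef_pos: [655.1, -27.5, 40.0]
eef_rot: [-3.142, 0.0, -0.062]
wrist_force: [0.2, 0.0, 0.0]
finger_gap: 0.6
finger_force: 0.0
```

Call:
move_arm:
  dp:
    - [0, 0, -0.5]
    - [0, 0, 0]
  rotation:
    - [0, 0, 0]
    - [0, 0, 0]
  hand: [0, 0]

```text
clock: 16.4
eef_pos: [655.2, -27.5, 39.6]
eef_rot: [-3.142, 0.0, -0.062]
wrist_force: [-0.4, -0.4, 0.0]
finger_gap: 0.3
finger_force: 0.0
```

Call:
move_arm:
  dp:
    - [0, 0, -0.5]
    - [0, 0, 0]
  rotation:
    - [0, 0, 0]
    - [0, 0, 0]
  hand: [0, 0]

```text
clock: 16.65
eef_pos: [655.1, -27.5, 39.1]
eef_rot: [-3.142, 0.0, -0.062]
wrist_force: [0.3, -0.4, -0.9]
finger_gap: 0.4
finger_force: 0.0
```

Call:
move_arm:
  dp:
    - [0, 0, -0.5]
    - [0, 0, 0]
  rotation:
    - [0, 0, 0]
    - [0, 0, 0]
  hand: [0, 0]

```text
clock: 16.9
eef_pos: [655.1, -27.5, 38.6]
eef_rot: [-3.142, 0.0, -0.062]
wrist_force: [-0.6, -0.9, 0.1]
finger_gap: 0.6
finger_force: 0.0
```

Call:
move_arm:
  dp:
    - [0, 0, -0.5]
    - [0, 0, 0]
  rotation:
    - [0, 0, 0]
    - [0, 0, 0]
  hand: [0, 0]

```text
clock: 17.15
eef_pos: [655.1, -27.5, 38.1]
eef_rot: [3.142, 0.0, -0.062]
wrist_force: [1.3, -0.1, 0.1]
finger_gap: 0.5
finger_force: 0.0
```

Call:
move_arm:
  dp:
    - [0, 0, -0.5]
    - [0, 0, 0]
  rotation:
    - [0, 0, 0]
    - [0, 0, 0]
  hand: [0, 0]

```text
clock: 17.4
eef_pos: [655.1, -27.5, 37.6]
eef_rot: [-3.142, 0.0, -0.062]
wrist_force: [-0.2, -0.4, -0.2]
finger_gap: 0.7
finger_force: 0.0
```

Call:
move_arm:
  dp:
    - [0, 0, -1]
    - [0, 0, 0]
  rotation:
    - [0, 0, 0]
    - [0, 0, 0]
  hand: [0, 0]

```text
clock: 17.65
eef_pos: [655.1, -27.5, 36.5]
eef_rot: [-3.142, 0.0, -0.062]
wrist_force: [0.9, 0.0, 0.6]
finger_gap: 0.6
finger_force: 0.0
```

Call:
move_arm:
  dp:
    - [0, 0, -1]
    - [0, 0, 0]
  rotation:
    - [0, 0, 0]
    - [0, 0, 0]
  hand: [0, 0]

```text
clock: 17.9
eef_pos: [655.2, -27.6, 36.0]
eef_rot: [3.142, -0.0, -0.062]
wrist_force: [-1.6, -0.5, 3.9]
finger_gap: 0.6
finger_force: 1.9
```

Run:
```python
from h import *
s=manip.read_state(); print(s['eef_pos'],s['wrist_force'])
snap('wrist','w7');snap('scene','s7')
a=cv2.resize(cv2.imread('pics/w7.png')[150:350,180:380],(400,400),interpolation=cv2.INTER_CUBIC)
b=cv2.resize(cv2.imread('pics/s7.png')[200:300,220:320],(400,400),interpolation=cv2.INTER_CUBIC)
cv2.imwrite('pics/m7.png',np.hstack([a,b]))
```

```text
[655.2420273  -27.552382    35.95883162] [-1.6312169  -0.46296314  3.89293348]
```

View pics/m7.png

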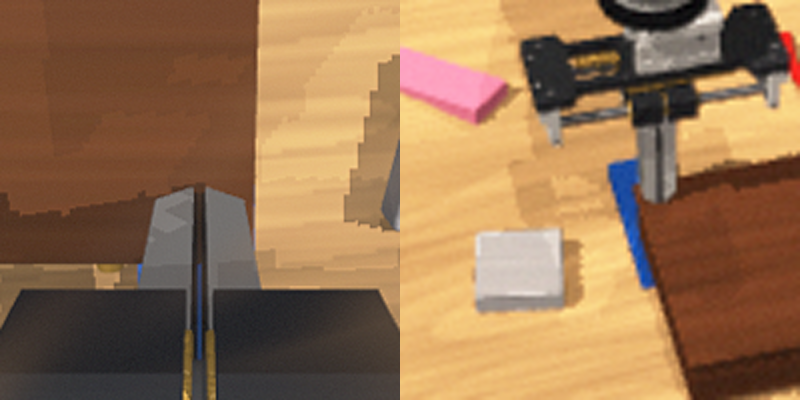

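Contact with the lid came at eef z = 36.2, so the tips really are about 24 mm behind the reported TCP. The picture shows them on the corner. The nominal grasp point would then be at only about 55 mm, right on the limit. I'll lift, lean the tool 0.35 rad so that the outer finger edge presses, and bring the grasp point to about 60 mm.

Call:
move_arm:
  dp:
    - [0, 0, 15]
    - [0, 0, 10]
    - [0, 10, 0]
    - [0, 9.5, 0]
    - [0, 0, 0]
    - [0, 0, -6]
    - [0, 0, -6]
    - [0, 0, 0]
  rotation:
    - [0, 0, 0]
    - [0, 0, 0]
    - [0.12, 0, 0]
    - [0.12, 0, 0]
    - [0.11, 0, 0]
    - [0, 0, 0]
    - [0, 0, 0]
    - [0, 0, 0]
  hand: [0, 0, 0, 0, 0, 0, 0, 0]

```text
clock: 19.0
eef_pos: [654.9, -7.2, 48.2]
eef_rot: [-2.793, 0.022, -0.057]
wrist_force: [-0.5, 0.1, 0.0]
finger_gap: 0.5
finger_force: 0.0
```

Call:
move_arm:
  dp:
    - [0, 0, -1]
    - [0, 0, -1]
    - [0, 0, 0]
  rotation:
    - [0, 0, 0]
    - [0, 0, 0]
    - [0, 0, 0]
  hand: [0, 0, 0]

```text
clock: 19.38
eef_pos: [655.1, -7.9, 46.7]
eef_rot: [-2.792, 0.021, -0.058]
wrist_force: [0.2, -0.2, -0.1]
finger_gap: 0.4
finger_force: 0.0
```

Call:
move_arm:
  dp:
    - [0, 0, -1]
    - [0, 0, 0]
  rotation:
    - [0, 0, 0]
    - [0, 0, 0]
  hand: [0, 0]

```text
clock: 19.62
eef_pos: [655.1, -8.1, 45.6]
eef_rot: [-2.792, 0.021, -0.059]
wrist_force: [-0.8, -0.4, 0.1]
finger_gap: 0.8
finger_force: 0.0
```

Call:
move_arm:
  dp:
    - [0, 0, -1]
    - [0, 0, -1]
    - [0, 0, 0]
  rotation:
    - [0, 0, 0]
    - [0, 0, 0]
    - [0, 0, 0]
  hand: [0, 0, 0]

```text
clock: 20.0
eef_pos: [655.1, -8.0, 43.5]
eef_rot: [-2.792, 0.022, -0.058]
wrist_force: [0.1, 0.3, -0.1]
finger_gap: 1.0
finger_force: 0.0
```

Call:
move_arm:
  dp:
    - [0, 0, -1]
    - [0, 0, 0]
  rotation:
    - [0, 0, 0]
    - [0, 0, 0]
  hand: [0, 0]

```text
clock: 20.25
eef_pos: [655.1, -8.0, 42.5]
eef_rot: [-2.792, 0.022, -0.058]
wrist_force: [-0.0, 0.8, 0.3]
finger_gap: 0.8
finger_force: 0.0
```

Call:
move_arm:
  dp:
    - [0, 0, -0.5]
    - [0, 0, 0]
  rotation:
    - [0, 0, 0]
    - [0, 0, 0]
  hand: [0, 0]

```text
clock: 20.5
eef_pos: [655.1, -8.0, 42.1]
eef_rot: [-2.792, 0.021, -0.058]
wrist_force: [0.0, 0.4, -0.3]
finger_gap: 0.8
finger_force: 0.0
```

Call:
move_arm:
  dp:
    - [0, 0, -0.5]
    - [0, 0, 0]
  rotation:
    - [0, 0, 0]
    - [0, 0, 0]
  hand: [0, 0]

```text
clock: 20.75
eef_pos: [655.1, -8.0, 41.6]
eef_rot: [-2.792, 0.021, -0.058]
wrist_force: [0.3, -0.0, 0.4]
finger_gap: 0.6
finger_force: 0.0
```

Call:
move_arm:
  dp:
    - [0, 0, -0.5]
    - [0, 0, 0]
  rotation:
    - [0, 0, 0]
    - [0, 0, 0]
  hand: [0, 0]

```text
clock: 21.0
eef_pos: [655.1, -8.0, 41.1]
eef_rot: [-2.792, 0.021, -0.058]
wrist_force: [0.7, -0.2, 0.2]
finger_gap: 0.6
finger_force: 0.0
```

Call:
move_arm:
  dp:
    - [0, 0, -0.5]
    - [0, 0, 0]
  rotation:
    - [0, 0, 0]
    - [0, 0, 0]
  hand: [0, 0]

```text
clock: 21.25
eef_pos: [655.2, -8.0, 40.6]
eef_rot: [-2.792, 0.021, -0.058]
wrist_force: [-0.0, 0.1, -0.3]
finger_gap: 0.3
finger_force: 0.0
```

Call:
move_arm:
  dp:
    - [0, 0, -0.5]
    - [0, 0, 0]
  rotation:
    - [0, 0, 0]
    - [0, 0, 0]
  hand: [0, 0]

```text
clock: 21.5
eef_pos: [655.1, -8.0, 40.1]
eef_rot: [-2.792, 0.021, -0.058]
wrist_force: [0.7, -0.8, -0.5]
finger_gap: 0.2
finger_force: 0.0
```

Call:
move_arm:
  dp:
    - [0, 0, -0.5]
    - [0, 0, 0]
  rotation:
    - [0, 0, 0]
    - [0, 0, 0]
  hand: [0, 0]

```text
clock: 21.75
eef_pos: [655.1, -8.0, 39.6]
eef_rot: [-2.792, 0.021, -0.058]
wrist_force: [0.8, 0.2, 0.3]
finger_gap: 0.4
finger_force: 0.0
```

Call:
move_arm:
  dp:
    - [0, 0, -0.5]
    - [0, 0, 0]
  rotation:
    - [0, 0, 0]
    - [0, 0, 0]
  hand: [0, 0]

```text
clock: 22.0
eef_pos: [655.1, -8.0, 39.1]
eef_rot: [-2.792, 0.021, -0.058]
wrist_force: [0.4, 0.4, -0.2]
finger_gap: 0.3
finger_force: 0.0
```

Call:
move_arm:
  dp:
    - [0, 0, -0.5]
    - [0, 0, 0]
  rotation:
    - [0, 0, 0]
    - [0, 0, 0]
  hand: [0, 0]

```text
clock: 22.25
eef_pos: [655.2, -8.0, 38.6]
eef_rot: [-2.792, 0.021, -0.058]
wrist_force: [0.6, 0.1, -1.2]
finger_gap: 0.7
finger_force: 0.0
```

Call:
move_arm:
  dp:
    - [0, 0, -0.5]
    - [0, 0, 0]
  rotation:
    - [0, 0, 0]
    - [0, 0, 0]
  hand: [0, 0]

```text
clock: 22.5
eef_pos: [655.2, -8.0, 38.3]
eef_rot: [-2.792, 0.021, -0.058]
wrist_force: [-1.8, -0.0, 2.0]
finger_gap: 0.9
finger_force: 0.9
```

Call:
move_arm:
  dp:
    - [0, 0, -0.5]
    - [0, 0, 0]
  rotation:
    - [0, 0, 0]
    - [0, 0, 0]
  hand: [0, 0]

```text
clock: 22.75
eef_pos: [655.3, -8.0, 38.1]
eef_rot: [-2.792, 0.021, -0.058]
wrist_force: [-2.2, -0.3, 6.0]
finger_gap: 0.3
finger_force: 2.7
```

Contact, but the nominal grasp point clears the limit by only about 1 mm (55.9). The tips are narrow, so I'll open to 40 mm and press with the right finger, which raises the grasp point by about 7 mm.

Call:
move_arm:
  dp:
    - [0, 0, 10]
    - [0, 0, 10]
    - [0, 6, 0]
    - [0, 6, 0]
    - [0, 0, 0]
    - [0, 0, 0]
    - [0, 0, -5]
    - [0, 0, -4]
    - [0, 0, 0]
  rotation:
    - [0, 0, 0]
    - [0, 0, 0]
    - [0, 0, 0]
    - [0, 0, 0]
    - [0, 0, 0]
    - [0, 0, 0]
    - [0, 0, 0]
    - [0, 0, 0]
    - [0, 0, 0]
  hand: [0, 0.43, 0.43, 0.43, 0.43, 0.43, 0.43, 0.43, 0.43]

```text
clock: 23.88
eef_pos: [654.9, 4.0, 48.0]
eef_rot: [-2.792, 0.022, -0.058]
wrist_force: [-0.3, -0.3, 0.4]
finger_gap: 40.2
finger_force: 0.0
```

Call:
move_arm:
  dp:
    - [0, 0, -1]
    - [0, 0, -1]
    - [0, 0, 0]
  rotation:
    - [0, 0, 0]
    - [0, 0, 0]
    - [0, 0, 0]
  hand: [0.43, 0.43, 0.43]

```text
clock: 24.25
eef_pos: [655.1, 4.0, 46.6]
eef_rot: [-2.792, 0.021, -0.058]
wrist_force: [-0.8, 0.4, -0.2]
finger_gap: 40.2
finger_force: 0.0
```

Call:
move_arm:
  dp:
    - [0, 0, -0.7]
    - [0, 0, 0]
  rotation:
    - [0, 0, 0]
    - [0, 0, 0]
  hand: [0.43, 0.43]

```text
clock: 24.5
eef_pos: [655.2, 4.0, 45.9]
eef_rot: [-2.792, 0.021, -0.058]
wrist_force: [-0.4, 0.1, -0.0]
finger_gap: 40.4
finger_force: 0.0
```

Call:
move_arm:
  dp:
    - [0, 0, -0.5]
    - [0, 0, 0]
  rotation:
    - [0, 0, 0]
    - [0, 0, 0]
  hand: [0.43, 0.43]

```text
clock: 24.75
eef_pos: [655.1, 4.0, 45.4]
eef_rot: [-2.792, 0.021, -0.058]
wrist_force: [0.8, -0.8, 0.4]
finger_gap: 40.2
finger_force: 0.0
```

Call:
move_arm:
  dp:
    - [0, 0, -0.5]
    - [0, 0, 0]
  rotation:
    - [0, 0, 0]
    - [0, 0, 0]
  hand: [0.43, 0.43]

```text
clock: 25.0
eef_pos: [655.2, 4.0, 45.1]
eef_rot: [-2.792, 0.021, -0.058]
wrist_force: [-1.2, 0.1, 2.1]
finger_gap: 40.4
finger_force: 1.0
```

Call:
move_arm:
  dp:
    - [0, 0, -0.4]
    - [0, 0, 0]
  rotation:
    - [0, 0, 0]
    - [0, 0, 0]
  hand: [0.43, 0.43]

```text
clock: 25.25
eef_pos: [655.3, 3.9, 45.0]
eef_rot: [-2.792, 0.021, -0.058]
wrist_force: [-2.6, -0.4, 4.8]
finger_gap: 40.3
finger_force: 2.6
```

Call:
move_arm:
  dp:
    - [0, 0, -0.5]
    - [0, 0, 0]
    - [0, 0, 0]
    - [0, 0, 0]
  rotation:
    - [0, 0, 0]
    - [0, 0, 0]
    - [0, 0, 0]
    - [0, 0, 0]
  hand: [0.43, 0.43, 0.43, 0.43]

```text
clock: 25.75
eef_pos: [655.3, 3.9, 44.9]
eef_rot: [-2.792, 0.021, -0.058]
wrist_force: [-2.9, -0.3, 9.1]
finger_gap: 40.6
finger_force: 4.2
```

Run:
```python
from h import *
F=[]
for i in range(8):
    c=camera('scene') if i else snap('scene','s9'); F.append(manip.read_state()['wrist_force'])
print(np.mean(F,0),manip.read_state()['eef_pos'])
b=cv2.resize(cv2.imread('pics/s9.png')[190:310,210:390],(780,520),interpolation=cv2.INTER_CUBIC); cv2.imwrite('pics/m9.png',b)
```

```text
[-3.41243603 -0.51830677  8.45840712] [655.3173239    3.94794492  44.86313552]
```

The corner holds 8.5 N and yields only about 0.2 mm, so the chest is firmly supported. I've used all ten views, so I'll check the chest's place numerically and hand in if it's good.

Run:
```python
from h import *
a=cv2.imread('pics/s1.png',0);b=cv2.imread('pics/s9.png',0)
for n,(x0,y0,x1,y1) in {'dish':(322,250,358,282),'chest edge':(285,270,300,300),'block':(236,255,264,280),'pliers':(312,203,342,240)}.items():
    m=cv2.matchTemplate(b[y0-8:y1+8,x0-8:x1+8],a[y0:y1,x0:x1],cv2.TM_CCOEFF_NORMED); _,v,_,l=cv2.minMaxLoc(m); print(n,v,l[0]-8,l[1]-8)
    if n=='dish': ok=v>.8 and max(abs(l[0]-8),abs(l[1]-8))<=4
f=manip.read_state()['wrist_force']; print(f,ok)
if ok and 5<f[2]<12: print(manip.sign_off())
```

```text
dish 0.9986128807067871 0 0
chest edge 0.9968352317810059 0 0
block 0.9286386966705322 0 0
pliers 0.7985413074493408 0 0
[-3.40073364  0.19310176  8.23658953] True
the job is handed in; nothing more can be done
None
```

The wedge is under the worn foot and the job is handed in at about 26 s, with the corner still held down at about 8 N; the chest yields only about 0.2 mm, and the chest, dish, block and pliers show no shift in the scene camera. I did not measure the tilt directly, and no verdict came back.

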